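# Clip the nut drivers back on their rail in size order

## Task

Put the three nut drivers back on the sloping clip rail in size order: the large blue one in the wide clip at the left end, the red one in the middle, the small yellow one in the narrow clip at the right end. Press the black waist of each into its clip until it snaps fully home, handle pointing up the slope, and let go. Leave the jar, the tape roll and the multimeter where they are.

Things in the scene. Friction and masses are not known exactly. Their poses are not given: they have to be found in the camera images.
- driver_blue: largest nut driver, blue handle, 142 mm long, 150 g, lying on the desk with its axis 14.5 mm up (z up at the start). Origin: on the axis, middle of its round black waist (24 mm thick, x = -13.5 to 13.5 mm). +x points to the handle end. blue hexagonal grip, 29 mm across flats: x = 13.5 to 65.5; blue hexagonal collar: x = -21 to -13.5; steel shank with a 17 mm socket: to x = -76
- driver_blue_grip (a point): point on the axis of the blue driver in its hexagonal grip, 35 mm from the origin towards the handle end: a good place to grasp, across the flats
- clip_wide (a point): widest spring clip, at the left (+y) end of the rail, for a 24 mm waist. The point is where a driver's origin lies when its waist is fully home, 12 mm above the clip's base. x: up the slope, away from the robot (handles point this way); y: along the rail to the left; z: square out of the rail, 25 degrees from vertical, towards the robot
- driver_red: middle-sized nut driver, red handle, 128 mm long, 120 g, lying on the desk with its axis 12.5 mm up (z up at the start). Origin: on the axis, middle of its round black waist (20 mm thick, x = -13.5 to 13.5 mm). +x points to the handle end. red hexagonal grip, 25 mm across flats: x = 13.5 to 59.5; red hexagonal collar: x = -21 to -13.5; steel shank with a 14 mm socket: to x = -69
- driver_red_grip (a point): point on the axis of the red driver in its hexagonal grip, 35 mm from the origin towards the handle end: a good place to grasp, across the flats
- clip_middle (a point): middle spring clip, for a 20 mm waist. The point is where a driver's origin lies when its waist is fully home, 10 mm above the clip's base. x: up the slope, away from the robot (handles point this way); y: along the rail to the left; z: square out of the rail, 25 degrees from vertical, towards the robot
- driver_yellow: smallest nut driver, yellow handle, 116 mm long, 90 g, lying on the desk with its axis 10.5 mm up (z up at the start). Origin: on the axis, middle of its round black waist (16 mm thick, x = -13.5 to 13.5 mm). +x points to the handle end. yellow hexagonal grip, 21 mm across flats: x = 13.5 to 53.5; yellow hexagonal collar: x = -21 to -13.5; steel shank with a 11 mm socket: to x = -62
- driver_yellow_grip (a point): point on the axis of the yellow driver in its hexagonal grip, 35 mm from the origin towards the handle end: a good place to grasp, across the flats
- clip_narrow (a point): narrowest spring clip, at the right (-y) end of the rail, for a 16 mm waist. The point is where a driver's origin lies when its waist is fully home, 8 mm above the clip's base. x: up the slope, away from the robot (handles point this way); y: along the rail to the left; z: square out of the rail, 25 degrees from vertical, towards the robot
- clip_rail: 20 x 20 mm aluminium rail, 230 mm long, fixed on the stand; axes as the clips'; origin in the middle of its top, level with the clips' bases, 80 mm above the desk. Clips 75 mm apart: two sprung steel jaws each, 18 mm long in x, flared tips 12 to 14 mm past the clip's point in z. They catch a waist within 4 mm of centre in y; a straight push of 8 to 15 N along -z snaps it home; it then stays
- stand: grey sheet-steel bench stand under the rail, fixed; base plate 150 x 236 x 4 mm, a 3 mm side plate at each end of the rail; origin on the desk under the middle of the rail; at yaw 0 x points away from the robot. More than 14 mm up or down the slope from the rail's middle line nothing lies beneath a clipped driver, so fingers may reach past it there
- flux_jar: bystander: black-capped jar, 48 mm across, 34 mm high, origin under its centre
- tape_roll: bystander: roll of amber tape lying flat, 60 x 66 x 12 mm, origin under its centre
- multimeter: bystander: hand multimeter in a green holster, 152 x 78 x 52 mm, origin under its centre

How it is judged:
By the outcome, as a careful person would: the job done as asked, in the order asked, and still so for the second after the job is handed in, with the robot touching nothing.
It also fails if it takes over 70 s, if anything falls off the work surface, if the arm or the gripper's body presses on something with over 40 N, if the wrist force passes 120 N, or if a joint passes its speed limit or range.

## Robot

A 6-joint arm with a two-finger parallel gripper is mounted at the origin on a cart in front of the work surface, level with it; the furniture and walls round the work are solid. World frame = base frame: x ahead of the robot, y to its left, z up, the work surface at z = 0. Lengths are in m, angles in rad, forces in N, time in s.
With the tool pointing down it reaches from about 0.35 to 0.975 m from the base axis. Payload 4.9 kg.
Tool frame: the origin (TCP) lies on the centre line of the jaws, within the pads' length; the fingertips stand manip.tip_reach ahead of it and the grasp point (between the pads) is the TCP (manip.tip_reach is the distance from the TCP to the fingertips, in m); z points along the fingers, y is the line along which they close (so a half turn about z gives the same grasp; the last joint's range is limited). The gripper opens to 85 mm and grips with 20 to 120 N. Pads are 22 mm wide; open, the fingers measure 114 mm over their backs; the gripper's body (76 mm by 85 mm) begins 54 mm behind the grasp point. The pads swing forward as they close: fully open they stand 13 mm farther back than shut.
Start: joints at [1.013, 0.053, 1.613, -0, 1.476, -0.119], TCP at [0.266, 0.566, 0.25] pointing down, gripper open.
Joint ranges: [-3.01, 3.01], [-1.01, 2.22], [0.06, 2.58], [-1.02, 4.17], [0.09, 2.62], [-3.14, 3.14]. Speed limits (rad/s): [2.57, 2.57, 3.14, 3.14, 3.14, 3.14].

## Interface

Orientations are given as a unit quaternion [w, x, y, z].
In Python, from plant import manip gives the robot as it stands. The module is installed in compiled form; this text tells all that it offers.
- The arm moves only by the tool move_arm, never from a script. Its argument "rows" is a list of rows, each a list of 7 numbers: the shift along the tool's x, y, z in cm, then the turn, a rotation vector about the tool's x, y, z in degrees, then the opening, from -1 (shut) to 1 (fully open). In form: [[tx, ty, tz, ax, ay, az, jaw], ...]. A call has 1 to 20 rows; each row shifts and turns the commanded pose from where the row before left it, along the tool's axes as they then stand; what a row does not reach is not made up. A row lasts 1/12 s, in which the tool goes at most 41.7 mm and 7.16 degrees, less where a joint would pass 70% of its speed; a pose out of reach is approached as far as the arm can. A call is refused whole if a number of a shift passes 4.17 or a number of a turn 7.16, either way. A call with a gripper value outside its range is refused whole. The fingers move at their own pace and stop on an object; the grip force is fixed at half the most. Time passes only in rows, so rows that do not move let the fingers close. It gives the time, the measured TCP pose, the force, the opening and the grip force at its end, in the units of the state.
- manip.state(): the state, without advancing time (a new reading comes with each control period).
- manip.grab_frame(name): name is "scene" or "top" or "wrist"; returns a dict with "img" (420x560x3 uint8, blue, green, red), "mtx" (3x3 intrinsics, pixels), "k1" (the pictures are not rectified: a ray, as slopes to the right and down, at radius r is drawn at 1 + k1 r^2 times it, then the intrinsics apply), "R" (3x3) and "t" (3): a world point X has camera coordinates R X + t. Camera axes: x right, y down, z forward; pixel columns grow to the right and rows downward; lengths in m; the calibration is good to about 2 mm. A picture is of the moment at which its call begins. There is no depth.
- manip.job_done(): hands the job in; it is judged then, once.
The state is a dict: "time": time; "joint_pos": joint angles; "joint_vel": joint speeds; "joint_efforts": joint torques, N m; "tool_pos": TCP position; "tool_rot": TCP orientation; "contact_force": force on the tool from outside, world axes, zero at the start; "ft_torque": the same for the moment, N m; "gripper_width": opening from 0.0 (shut) to 1.0 (fully open); "grasp_force": force on a finger pad.
Only numpy, scipy, OpenCV 4.12 (cv2) and the standard library are available. Lean on these libraries where they do the work, as an engineer would, in place of code of your own. Each camera call takes 0.05 s, during which the arm holds its last target. There are 200 camera calls.

## Working session

There is one attempt and no reset: what is moved stays moved. The work goes in short steps, Python scripts to look and compute and a tool call to move; the robot and the scene stay as the last step left them, time stands still between calls to the robot, and variables do not carry over. Pictures are saved under pics/ and viewed, at most 10 in all, crops included, and the job is handed in when it is done.

Besides the shell and the picture viewer there is one more tool, called after "Call:" as name(argument=value, ...) on one line, values as JSON. move_arm: Moves the arm, as the interface text tells. Its arguments: {"type":"object","properties":{"rows":{"type":"array","items":{"type":"array","items":{"type":"number"}}}},"required":["rows"]}

```bash
mkdir -p pics
cat > h.py <<'E'
import numpy as np, cv2
from plant import manip
from scipy.spatial.transform import Rotation as Ro
def grab(n,save=None):
    f=manip.grab_frame(n)
    if save: cv2.imwrite('pics/'+save,f['img'])
    return f
def ray(f,px):
    px=np.asarray(px,float).reshape(-1,1,2)
    s=cv2.undistortPoints(px,f['mtx'],np.array([f['k1'],0,0,0,0.]))[:,0]
    d=np.c_[s,np.ones(len(s))]@f['R']; d/=np.linalg.norm(d,axis=1)[:,None]
    return -f['R'].T@f['t'],d
def onz(f,px,z):
    c,d=ray(f,px); return c+d*((z-c[2])/d[:,2])[:,None]
def tri(f1,p1,f2,p2):
    out=[];c1,D1=ray(f1,p1);c2,D2=ray(f2,p2)
    for a,b in zip(D1,D2):
        s=np.linalg.lstsq(np.c_[a,-b],c2-c1,rcond=None)[0]
        x,y=c1+a*s[0],c2+b*s[1]; out.append(np.r_[(x+y)/2,np.linalg.norm(x-y)])
    return np.array(out)
def proj(f,X):
    return cv2.projectPoints(np.asarray(X,float).reshape(-1,3),cv2.Rodrigues(f['R'])[0],f['t'],f['mtx'],np.array([f['k1'],0,0,0,0.]))[0][:,0]
def pose():
    s=manip.state(); q=s['tool_rot']; return np.array(s['tool_pos']),Ro.from_quat([q[1],q[2],q[3],q[0]]),s
E
python3 - <<'E'
from h import *
fs=[grab(n,n+'0.png') for n in('scene','top','wrist')]
for f in fs: print(f['k1'],-f['R'].T@f['t'],f['R'][2])
p,R,s=pose();print(s,R.as_matrix(),manip.tip_reach)
E
```

```text
0.01332808711085424 [ 0.17041825 -0.58552232  0.74454159] [ 0.32752905  0.69808961 -0.63670685]
-0.03570929444063924 [0.41719077 0.18750519 1.04784619] [ 0.11126546  0.00603023 -0.99377243]
-0.03426898922863613 [0.1979533  0.59780502 0.37270492] [ 0.26148588 -0.12559373 -0.95700123]
{'time': 0.15, 'joint_pos': array([ 1.01298672e+00,  5.32380891e-02,  1.61396404e+00, -5.75366985e-06,
        1.47602230e+00, -1.19001269e-01]), 'joint_vel': array([ 0.00137234, -0.00234734, -0.00256134,  0.00132202, -0.00129666,
        0.0010503 ]), 'joint_efforts': array([ 1.34187121e-03, -3.94248140e+01, -3.70718300e+01, -1.30710913e-05,
        4.74182772e-03,  1.23697106e-05]), 'tool_pos': array([0.26529692, 0.56539649, 0.24933373]), 'tool_rot': array([-2.68160022e-04,  2.17647771e-01,  9.76027040e-01, -7.70565942e-04]), 'contact_force': array([-0.10118524,  0.57178638,  0.21616353]), 'ft_torque': array([ 0.01567031,  0.02702408, -0.00426024]), 'grasp_force': 0.0, 'gripper_width': 1.0026961315200211} [[-9.05258751e-01  4.24859807e-01 -8.58886785e-04]
 [ 4.24860633e-01  9.05257708e-01 -1.38745753e-03]
 [ 1.88038945e-04 -1.62091525e-03 -9.99998669e-01]] 0.019
```

View pics/scene0.png

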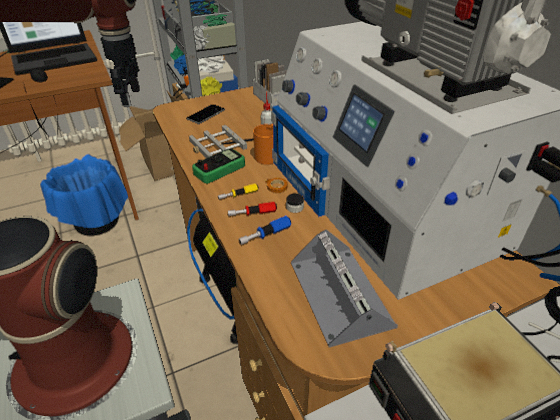

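View pics/top0.png

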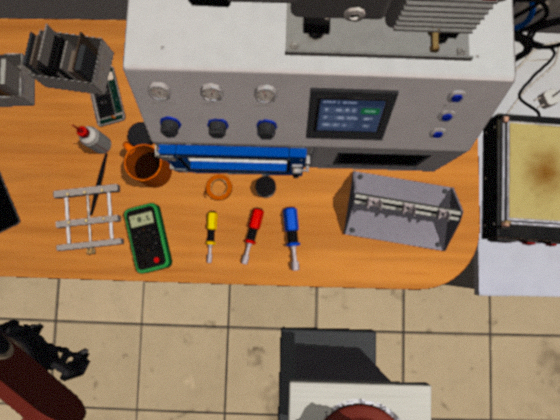

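The scene view shows the drivers at about (265,230) blue, (253,210) red and (238,192) yellow, with the rail from (325,240) to (365,310). The top view shows the grips at (291,222), (255,220) and (211,220), and the rail from (355,200) to (458,214). I'll measure these next.

```bash
cat >> h.py <<'E'
HS={'blue':((105,26),),'red':((0,8),(172,180)),'yellow':((22,33),)}
def blob(f,col,roi=None):
    h=cv2.cvtColor(f['img'],cv2.COLOR_BGR2HSV)
    rng={'blue':[(105,125)],'red':[(0,6),(172,180)],'yellow':[(21,33)]}[col]
    m=sum(cv2.inRange(h,(a,150,90),(b,255,255)) for a,b in rng)
    if roi: z=np.zeros_like(m);x0,y0,x1,y1=roi;z[y0:y1,x0:x1]=m[y0:y1,x0:x1];m=z
    n,l,st,c=cv2.connectedComponentsWithStats(m)
    i=1+np.argmax(st[1:,4]); ys,xs=np.where(l==i)
    P=np.c_[xs,ys].astype(float); u=np.linalg.svd(P-P.mean(0),full_matrices=False)[2][0]
    e=(P-P.mean(0))@u
    return P.mean(0),u,(e.min(),e.max()),len(P)
E
python3 - <<'E'
from h import *
s=grab('scene');t=grab('top')
for c in HS:
    a=blob(t,c,(190,195,320,280));b=blob(s,c,(200,170,300,250))
    print(c,a[0],a[1],a[3],b[0],b[3],tri(t,[a[0]],s,[b[0]]).round(4))
    q=onz(t,[a[0],a[0]+a[1]*5],.012);d=q[1]-q[0];print(q[0].round(4),np.degrees(np.arctan2(d[1],d[0])))
print(onz(t,[(355,200),(458,214)],.09), onz(t,[(385,165)],.15))
cv2.imwrite('pics/c1.png',np.hstack([cv2.resize(t['img'][160:260,335:475],None,fx=2.85,fy=4,interpolation=3),cv2.resize(s['img'][220:350,280:400],(390,400),interpolation=3)]))
E
```

```text
blue [290.764 219.044] [0.10858068 0.99408764] 250 [280.4744898  223.44897959] 196 [[0.5154 0.1646 0.0185 0.0007]]
[0.5157 0.1645 0.012 ] -172.2529293013225
red [255.61061947 218.45132743] [-0.24226262  0.97021071] 226 [266.87162162 206.75675676] 148 [[0.5138 0.2451 0.0153 0.0011]]
[0.5147 0.2451 0.012 ] 168.04281709776757
yellow [211.58479532 220.52631579] [-0.06178203  0.99808967] 171 [209.50920245 242.51533742] 163 [[ 0.4503  0.3868 -0.1878  0.1489]]
[0.5069 0.346  0.012 ] 179.09696794175193
[[ 0.55305602  0.03053729  0.09      ]
 [ 0.52954573 -0.18993412  0.09      ]] [[ 0.61760583 -0.01950255  0.15      ]]
```

View pics/c1.png

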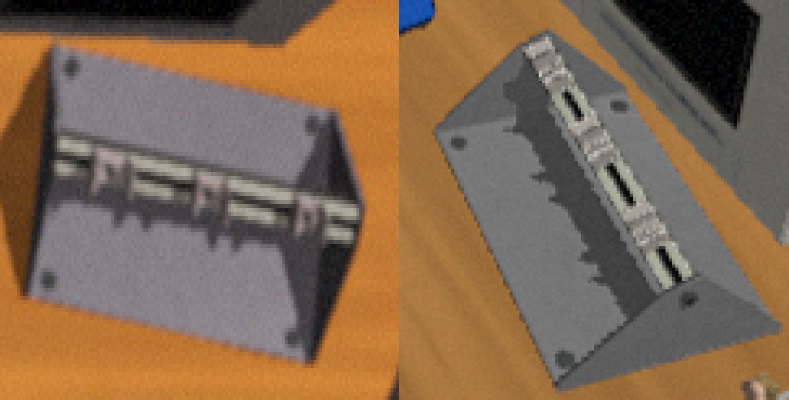

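The crop shows the rail with the wide clip at left, and the middle and right clips following toward −y, yawed by about −6°. All handles already point roughly +x. I'll move the wrist camera over the drivers.

Call:
move_arm(rows=[[0, 0, 0, 0, 0, -6.3, 1], [0, 0, 0, 0, 0, -6.3, 1], [0, 0, 0, 0, 0, -6.3, 1], [0, 0, 0, 0, 0, -6.2, 1], [-1.4, -2.2, 0, 0, 0, 0, 1], [-1.4, -2.2, 0, 0, 0, 0, 1], [-1.4, -2.2, 0, 0, 0, 0, 1], [-1.4, -2.2, 0, 0, 0, 0, 1], [-1.4, -2.2, 0, 0, 0, 0, 1], [-1.4, -2.2, 0, 0, 0, 0, 1], [-1.4, -2.2, 0, 0, 0, 0, 1], [-1.4, -2.2, 0, 0, 0, 0, 1], [-1.4, -2.2, 0, 0, 0, 0, 1], [-1.4, -2.2, 0, 0, 0, 0, 1], [-1.4, -2.2, 0, 0, 0, 0, 1], [-1.4, -2.2, 0, 0, 0, 0, 1], [-1.4, -2.2, 0, 0, 0, 0, 1], [0, 0, 0, 0, 0, 0, 1], [0, 0, 0, 0, 0, 0, 1]])

```text
time: 1.83
tool_pos: [0.4477, 0.2788, 0.2502]
tool_rot: [-0.0, 0.002, 1.0, 0.0]
contact_force: [-0.2, 0.3, -0.0]
gripper_width: 1.003
grasp_force: 0.0
```

Run:
```python
from h import *
import pickle
w=grab('wrist','w1.png');pickle.dump(w,open('w1.pkl','wb'))
p,R,s=pose();print(p,R.as_matrix().round(3),s['joint_pos'])
for c in HS:
    a=blob(w,c);q=onz(w,[a[0],a[0]+a[1]*20],.012);d=q[1]-q[0];print(c,a,q[0],np.degrees(np.arctan2(d[1],d[0])))
```

```text
[0.44729169 0.2795381  0.25022361] [[-1.     0.002 -0.   ]
 [ 0.002  1.     0.   ]
 [ 0.     0.    -1.   ]] [ 4.17188846e-01 -1.82667108e-01  1.83754404e+00  4.75929929e-04
  1.48693358e+00 -1.15193686e+00]
blue (array([281.0328415 , 344.96763446]), array([ 0.99999789, -0.00205425]), (np.float64(-98.03886389917358), np.float64(101.96276835710299)), 2101) [0.6701357  0.28614574 0.012     ] 89.81172742523056
red (array([246.37927233, 230.8676957 ]), array([-0.21301534,  0.97704886]), (np.float64(-20.43295488756239), np.float64(20.81611238395176)), 907) [0.51396154 0.24660908 0.012     ] -13.137176727435001
yellow (array([335.86764706, 223.44411765]), array([-0.08649158,  0.99625258]), (np.float64(-17.25885789717136), np.float64(17.82461202949718)), 680) [0.50544845 0.34795176 0.012     ] -1.9187681762221664
```

View pics/w1.png

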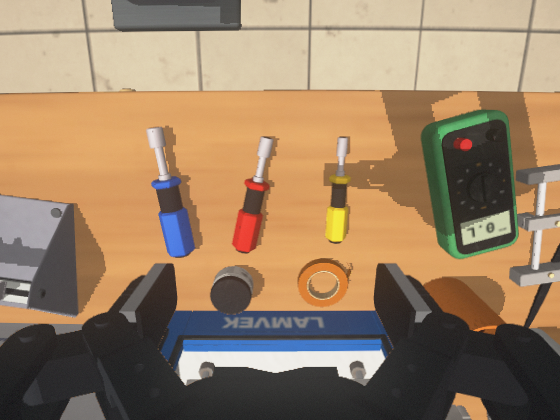

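The wrist view shows blue's grip at about (178,232), red at (246,231) and yellow at (336,223). The jar at (233,288) and the tape at (323,283) are clear of the grips. Next I'll look from over the rail.

Call:
move_arm(rows=[[0.2, -2.3, 0, 0, 0, 0, 0.5], [0.2, -2.3, 0, 0, 0, 0, 0.5], [0.2, -2.3, 0, 0, 0, 0, 0.5], [0.2, -2.3, 0, 0, 0, 0, 0.5], [0.2, -2.3, 0, 0, 0, 0, 0.5], [0.2, -2.3, 0, 0, 0, 0, 0.5], [0.2, -2.3, 0, 0, 0, 0, 0.5], [0.2, -2.3, 0, 0, 0, 0, 0.5], [0.2, -2.3, 0, 0, 0, 0, 0.5], [0.2, -2.3, 0, 0, 0, 0, 0.5], [0.2, -2.3, 0, 0, 0, 0, 0.5], [0, 0, 0, 0, 0, 0, 0.5], [0, 0, 0, 0, 0, 0, 0.5]])

```text
time: 2.97
tool_pos: [0.425, 0.027, 0.2504]
tool_rot: [0.0, 0.001, 1.0, 0.0]
contact_force: [0.4, -0.7, -1.0]
gripper_width: 0.753
grasp_force: 0.0
```

Run:
```python
from h import *
import pickle
w=grab('wrist','w2.png');pickle.dump(w,open('w2.pkl','wb'))
w1=pickle.load(open('w1.pkl','rb'))
p,R,s=pose();print(p)
for c,r in (('blue',((150,195,200,265))),('red',(225,195,275,265))):
    g=onz(w1,[blob(w1,c,r)[0]],.012)[0]; e=proj(w,[g])[0].astype(int);r2=(*np.maximum(e-35,0),*np.minimum(e+35,(560,420)))
    a=blob(w1,c,r);b=blob(w,c,[int(v) for v in r2]);q=onz(w,[b[0],b[0]+b[1]*20],.014);d=q[1]-q[0]
    print(c,a[0],b[0],b[3],b[2],tri(w1,[a[0]],w,[b[0]]),np.degrees(np.arctan2(d[1],d[0])),q[0])
```

```text
[0.42509522 0.02747894 0.25032386]
blue [171.93758669 234.16920943] [396.17842742 251.96370968] 992 (np.float64(-21.393516475679686), np.float64(21.234434039581902)) [[5.13663644e-01 1.64613817e-01 2.22817425e-02 6.93427132e-05]] 7.8876025870670725 [0.51754374 0.16783695 0.014     ]
red [246.37927233 230.8676957 ] [463.44560669 247.92573222] 956 (np.float64(-20.334104036756514), np.float64(20.4570944998426)) [[5.13333669e-01 2.46749275e-01 1.34424921e-02 1.25743277e-04]] -13.987913869322844 [0.51301338 0.24640193 0.014     ]
```

View pics/w2.png

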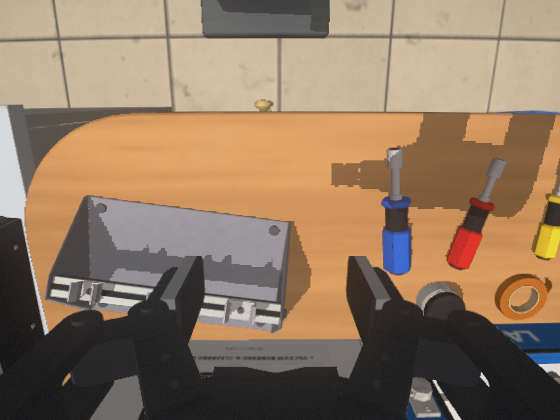

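The view shows the rail from about (50,290) to (285,315), with clips at (85,292) and (240,310) and the middle one hidden by a finger. I'll take two clearer views from farther back.

Call:
move_arm(rows=[[1.2, -1.4, -2, 0, 0, 0, 0.5], [1.2, -1.4, -2, 0, 0, 0, 0.5], [1.2, -1.4, -2, 0, 0, 0, 0.5], [1.2, -1.4, -2, 0, 0, 0, 0.5], [0, 0, 0, 0, 0, 0, 0.5], [0, 0, 0, 0, 0, 0, 0.5]])

```text
time: 3.52
tool_pos: [0.3777, -0.0286, 0.3316]
tool_rot: [0.002, 0.0, 1.0, -0.0]
contact_force: [0.9, 0.6, -0.2]
gripper_width: 0.748
grasp_force: 0.0
```

Run:
```python
from h import *
import pickle
w=grab('wrist');pickle.dump(w,open('w3.pkl','wb'))
p,R,s=pose();print(p, proj(w,[p,p+R.apply([0,0,.019])]))
```

```text
[ 0.37739473 -0.02830948  0.33005854] [[274.04454694 288.04599599]
 [274.21184771 266.72153406]]
```

Call:
move_arm(rows=[[0, -2.5, 0, 0, 0, 0, 0.5], [0, -2.5, 0, 0, 0, 0, 0.5], [0, -2.5, 0, 0, 0, 0, 0.5], [0, -2.5, 0, 0, 0, 0, 0.5], [0, 0, 0, 0, 0, 0, 0.5], [0, 0, 0, 0, 0, 0, 0.5]])

```text
time: 4.07
tool_pos: [0.3771, -0.1289, 0.3282]
tool_rot: [-0.002, 0.001, 1.0, 0.001]
contact_force: [-0.8, -0.5, -0.4]
gripper_width: 0.749
grasp_force: 0.0
```

Run:
```python
from h import *
import pickle
w=grab('wrist');pickle.dump(w,open('w4.pkl','wb'))
w3=pickle.load(open('w3.pkl','rb'))
p,R,s=pose();print(p)
# rail expected corners for cropping
X=[(.55,.035,.09),(.53,-.19,.09)]
for n,f in(('3',w3),('4',w)):
    print(n,proj(f,X))
im=[]
for f in (w3,w):
    q=proj(f,X).mean(0).astype(int);x0=max(0,min(q[0]-130,300));y0=max(0,min(q[1]-55,420-95));print(x0,y0)
    im.append(cv2.resize(f['img'][y0:y0+95,x0:x0+260],(780,285),interpolation=cv2.INTER_CUBIC))
cv2.imwrite('pics/c34.png',np.vstack(im))
```

```text
[ 0.37712938 -0.12837906  0.32854229]
3 [[326.03849121 308.641127  ]
 [143.52252511 294.30401858]]
4 [[406.86154879 311.44527293]
 [223.94129936 298.33528454]]
104 246
185 249
```

View pics/c34.png

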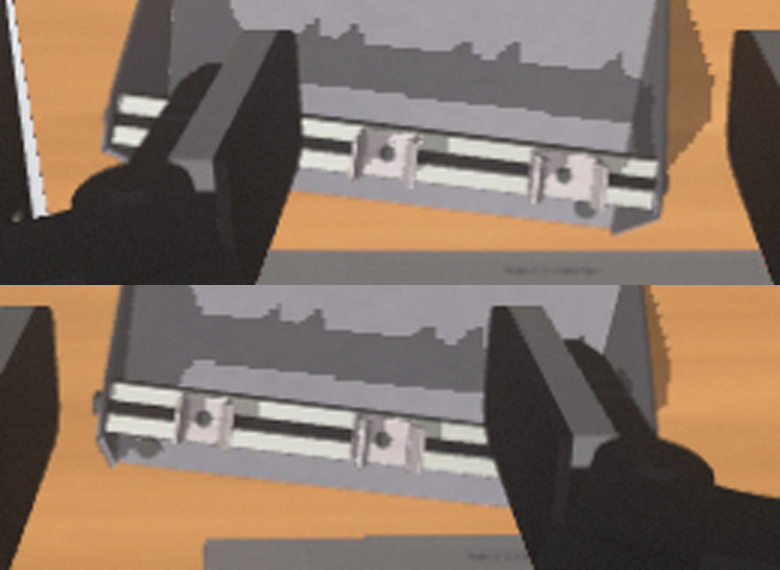

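Screw holes in the clip bases are visible. In view 3 the middle hole is at about (233,297) and the wide hole at (292,304). In view 4 the narrow hole is at (253,293) and the middle one at (312,300). Now I'll triangulate them.

Run:
```python
from h import *
import pickle
w3,w4=[pickle.load(open(f'w{i}.pkl','rb')) for i in(3,4)]
def dark(f,p):
    x,y=map(int,p);g=cv2.cvtColor(f['img'],7)[y-4:y+5,x-4:x+5].astype(float)
    g=np.clip(np.median(g)-15-g,0,None);yy,xx=np.mgrid[-4:5,-4:5];g*=(xx**2+yy**2<12)
    return np.array([x+(g*xx).sum()/g.sum(),y+(g*yy).sum()/g.sum()])
m3,wd3=dark(w3,(233,297)),dark(w3,(292,304));n4,m4=dark(w4,(252,293)),dark(w4,(312,300))
print(m3,wd3,n4,m4); M=tri(w3,[m3],w4,[m4])[0]; print('mid',M)
for z in (M[2],.08):
  W,N=onz(w3,[wd3],z)[0],onz(w4,[n4],z)[0];A=onz(w3,[m3],z)[0];B=onz(w4,[m4],z)[0]
  d=W-N;print(z,W.round(4),A.round(4),B.round(4),N.round(4),np.linalg.norm(d),'yaw',np.degrees(np.arctan2(-d[0],d[1])))
# top cross check
t=grab('top')
for X in (W,(A+B)/2,N): print(proj(t,[X]).round(1))
```

```text
[232.14007421 296.47402597] [291.3254836  303.53742641] [251.87797147 292.80507132] [311.61829653 299.91009464]
mid [ 5.38899743e-01 -8.23482658e-02  7.99390935e-02  3.07906667e-05]
0.07993909349220008 [ 0.5492 -0.0077  0.0799] [ 0.5389 -0.0823  0.0799] [ 0.5389 -0.0823  0.0799] [ 0.5285 -0.1567  0.0799] 0.15044412960671352 yaw -7.882649458149573
0.08 [ 0.5491 -0.0077  0.08  ] [ 0.5388 -0.0823  0.08  ] [ 0.5389 -0.0824  0.08  ] [ 0.5285 -0.1567  0.08  ] 0.15043586268050932 yaw -7.881892165220718
[[371.9 203. ]]
[[406.5 208.7]]
[[440.9 214.5]]
```

Clip bases come out at z = 0.080, spaced 75.2 mm, yaw −7.9°, which agrees with the text. Now I'll hover over blue.

Call:
move_arm(rows=[[0, 0, 0, 0, 0, -4, 0.5], [0, 0, 0, 0, 0, -3.9, 0.5], [-1.43, 2.27, 1.9, 0, 0, 0, 0.5], [-1.43, 2.27, 1.9, 0, 0, 0, 0.5], [-1.43, 2.27, 1.9, 0, 0, 0, 0.5], [-1.43, 2.27, 1.9, 0, 0, 0, 0.5], [-1.43, 2.27, 1.9, 0, 0, 0, 0.5], [-1.43, 2.27, 1.9, 0, 0, 0, 0.5], [-1.43, 2.27, 1.9, 0, 0, 0, 0.5], [-1.43, 2.27, 1.9, 0, 0, 0, 0.5], [-1.43, 2.27, 1.9, 0, 0, 0, 0.5], [-1.43, 2.27, 1.9, 0, 0, 0, 0.5], [-1.43, 2.27, 1.9, 0, 0, 0, 0.5], [-1.43, 2.27, 1.9, 0, 0, 0, 0.5], [0, 0, 0, 0, 0, 0, 0.5], [0, 0, 0, 0, 0, 0, 0.5]])

```text
time: 5.5
tool_pos: [0.508, 0.1662, 0.1001]
tool_rot: [-0.002, -0.071, 0.997, -0.0]
contact_force: [-0.0, -0.6, 0.0]
gripper_width: 0.749
grasp_force: 0.0
```

```bash
cat >> h.py <<'E'
psi=np.radians(-7.9)
RR=Ro.from_euler('ZY',[-7.9,-25],degrees=True)   # rail frame (x up slope, z out)
BASE={'blue':np.array([.5492,-.0077,.08]),'red':np.array([.5389,-.0823,.08]),'yellow':np.array([.5285,-.1567,.08])}
UP={'blue':.012,'red':.010,'yellow':.008}
CLIP={k:BASE[k]+RR.apply([0,0,UP[k]]) for k in BASE}
RT=RR*Ro.from_euler('y',180,degrees=True)        # tool on rail
def plan(pt,Rt):
    p,R,s=pose()
    print('turn',(R.inv()*Rt).as_rotvec(degrees=True).round(2),'shift cm in new frame',(Rt.inv().apply(pt-p)*100).round(2),'in present',(R.inv().apply(pt-p)*100).round(2))
def drv(f,col,z,c0):
    """axis point at grip start (13.5 from origin) etc. by projecting the mask to plane z"""
    h=cv2.cvtColor(f['img'],cv2.COLOR_BGR2HSV)
    rng={'blue':[(105,125)],'red':[(0,7),(170,180)],'yellow':[(20,34)]}[col]
    m=sum(cv2.inRange(h,(a,110,40),(b,255,255)) for a,b in rng)
    ys,xs=np.where(m>0);P=onz(f,np.c_[xs,ys],z)[:,:2]
    P=P[np.linalg.norm(P-c0,axis=1)<.06]
    # grip = part with largest cluster along axis
    a=np.array([1.,0]) 
    for _ in range(3):
        c=P.mean(0);u=np.linalg.svd(P-c,full_matrices=False)[2][0];u*=np.sign(u[0])
        e=(P-c)@u;hh,ed=np.histogram(e,np.arange(e.min(),e.max()+.002,.002))
        gap=np.where(hh<3)[0]
        if len(gap): P=P[e>ed[gap.max()+1]]
    e=(P-P.mean(0))@u;v=(P-P.mean(0))@[-u[1],u[0]]
    print(col,'c',P.mean(0).round(4),'yaw',np.degrees(np.arctan2(u[1],u[0])).round(2),'ends',np.percentile(e,[0.5,99.5]).round(4),'w',np.percentile(v,[2,98]).round(4),'near-end pt',(P.mean(0)+u*np.percentile(e,.5)).round(4),len(P))
    return P.mean(0),u
RR=Ro.from_euler('ZY',[-7.9,-25],degrees=True)
E
python3 - <<'E'
from h import *
w=grab('wrist','w5.png')
p,R,s=pose();print(p,R.as_matrix()[:2,0],RT.as_matrix().round(3))
t=grab('top')
for z in(.0145,.02): drv(w,'blue',z,(.517,.166)); drv(t,'blue',z,(.517,.166))
E
```

```text
[0.50877532 0.16536691 0.1015897 ] [-0.99020847 -0.13958462] [[-0.898  0.137  0.419]
 [ 0.125  0.991 -0.058]
 [-0.423  0.    -0.906]]
blue c [0.5149 0.1681] yaw 6.92 ends [-0.0264  0.0295] w [-0.0147  0.015 ] near-end pt [0.4886 0.1649] 3647h.py:55: RuntimeWarning: Mean of empty slice.
  c=P.mean(0);u=np.linalg.svd(P-c,full_matrices=False)[2][0];u*=np.sign(u[0])
  ret = um.true_divide(
Traceback (most recent call last):
  File "h.py", line 55, in drv
    c=P.mean(0);u=np.linalg.svd(P-c,full_matrices=False)[2][0];u*=np.sign(u[0])
                  ~~~~~~~~~~~~~~~~~~~~~~~~~~~~~~~~~~~~~~~~~^^^
IndexError: index 0 is out of bounds for axis 0 with size 0
```

View pics/w5.png

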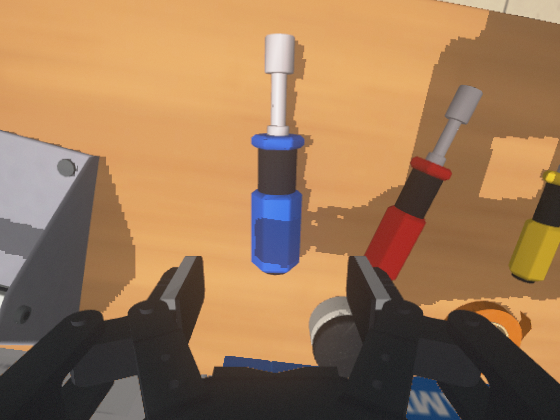

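Blue lies straight between the fingers: grip columns 251–302, waist/grip boundary at row 193, handle end at row 272. The jar is ahead of the right finger and clear. I'll fix the grasp point.

Run:
```python
from h import *
w=grab('wrist');p,R,s=pose()
b=onz(w,[(277,193),(277,193)],.027)[0]; col=onz(w,[(277,148)],.027)[0];edges=onz(w,[(252,235),(302,235)],.0145)
print(b,col,edges,edges.mean(0))
yaw=np.radians(7.4);u=np.array([np.cos(yaw),np.sin(yaw)])
Rt=Ro.from_matrix(np.c_[[-u[0],-u[1],0],[-u[1],u[0],0],[0,0,-1]])
o=b[:2]-u*.0135; m=edges.mean(0)[:2]; n=np.array([-u[1],u[0]])
o=o+n*((m-o)@n); print('origin',o)
plan(np.r_[o+u*.030,.020],Rt)
```

```text
[0.4880915  0.16373915 0.027     ] [0.46125705 0.15998089 0.027     ] [[0.52238743 0.15175307 0.0145    ]
 [0.51780338 0.18481292 0.0145    ]] [0.5200954 0.168283  0.0145   ]
origin [0.47465447 0.16238125]
turn [-0.    0.08  0.49] shift cm in new frame [0.51 0.26 8.32] in present [0.52 0.27 8.32]
```

Call:
move_arm(rows=[[0.25, 0.13, 1.5, 0, 0, 0, 0.3], [0.25, 0.13, 2, 0, 0, 0, 0.3], [0, 0, 2, 0, 0, 0, 0.3], [0, 0, 1.5, 0, 0, 0, 0.3], [0, 0, 1, 0, 0, 0, 0.3], [0, 0, 0, 0, 0, 0, 0.3], [0, 0, 0, 0, 0, 0, -0.2], [0, 0, 0, 0, 0, 0, -1], [0, 0, 0, 0, 0, 0, -1], [0, 0, 0, 0, 0, 0, -1], [0, 0, 0, 0, 0, 0, -1], [0, 0, 0, 0, 0, 0, -1], [0, 0, 0, 0, 0, 0, -1], [0, 0, 0, 0, 0, 0, -1]])

```text
time: 6.82
tool_pos: [0.5059, 0.166, 0.0242]
tool_rot: [0.001, -0.069, 0.998, -0.0]
contact_force: [-2.0, -1.4, 5.9]
gripper_width: 0.349
grasp_force: 59.8
```

Run:
```python
from h import *
p,R,s=pose();print(p,s['gripper_width']*85,s['grasp_force'],s['contact_force'])
```

```text
[0.50587741 0.16600215 0.02424796] 29.706505338261195 59.75490063428879 [-2.00774391 -1.4049355   5.88870507]
```

It gripped across the flats at 29.7 mm, so the driver rolled into the pads, which is fine for a round waist. I'll lift.

Call:
move_arm(rows=[[0, 0, -1.5, 0, 0, 0, -1], [0, 0, -3, 0, 0, 0, -1], [0, 0, -3, 0, 0, 0, -1], [0, 0, -3, 0, 0, 0, -1], [0, 0, -3, 0, 0, 0, -1], [0, 0, -3, 0, 0, 0, -1], [0, 0, -1.5, 0, 0, 0, -1], [0, 0, 0, 0, 0, 0, -1]])

```text
time: 7.48
tool_pos: [0.507, 0.1664, 0.2076]
tool_rot: [0.005, -0.069, 0.998, 0.001]
contact_force: [0.6, 0.0, -0.7]
gripper_width: 0.351
grasp_force: 59.7
```

Run:
```python
from h import *
p,R,s=pose();print(p,s['gripper_width']*85,s['grasp_force'])
plan(CLIP['blue']+RR.apply([.030,0,.06]),RT)
w=grab('wrist');sc=grab('scene')
print(proj(w,[p]),proj(sc,[p]),proj(sc,[p+R.apply([.1,0,0])]))
q=proj(sc,[p])[0].astype(int)
a=sc['img'][max(0,q[1]-70):q[1]+70,max(0,q[0]-70):q[0]+70]
print(q)
cv2.imwrite('pics/h1.png',np.hstack([cv2.resize(w['img'][60:340,150:430],(400,400),interpolation=2),cv2.resize(a,(400,400),interpolation=2)]))
```

```text
[0.50697113 0.16642916 0.20761275] 29.86061315990027 59.72226709127426
turn [  3.54 -24.3   15.49] shift cm in new frame [ -3.57 -16.67   7.14] in present [ -1.44 -17.74   4.97]
[[273.08150305 290.4256602 ]] [[275.802717   161.54122094]] [[237.10836006 175.99523115]]
[275 161]
```

View pics/h1.png

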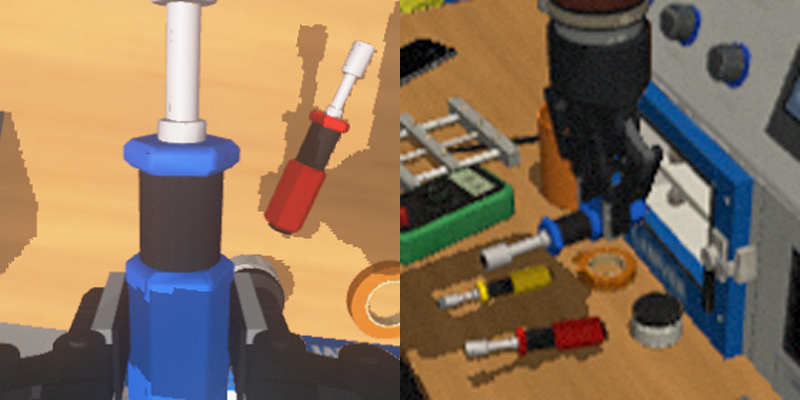

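Blue is held straight. In wrist pixels, the grip/waist boundary is at row ≈245 and the waist/collar boundary at ≈180. The scene view shows no visible pitch. I'll compute the in-hand offset.

```bash
cat >> h.py <<'E'
def inhand(col,c=277):
    """rows of the two edges of the black waist along the tool's centre column -> (axial, depth) in tool frame"""
    from scipy.optimize import least_squares
    f=grab('wrist');p,R,s=pose()
    h=cv2.cvtColor(f['img'],cv2.COLOR_BGR2HSV)[:,c-6:c+7]
    sat=np.median((h[...,1].astype(float)*h[...,2])/255,axis=1)
    g=np.diff(cv2.GaussianBlur(sat.reshape(-1,1),(1,3),0)[:,0]); 
    lo=150+np.argmin(g[150:210]);hi=lo+15+np.argmax(g[lo+15:lo+80])
    r=UP[col]
    def res(v):
        X=[p+R.apply([v[0]+k,0,v[1]-r]) for k in(.0135,-.0135)]
        return proj(f,X)[:,1]-[lo+.5,hi+.5]
    v=least_squares(res,[.03,.006],x_scale=.01).x
    print('rows',lo,hi,'tool x of origin, z of axis (mm)',(v*1e3).round(1)); return v
E
python3 - <<'E'
from h import *
v=inhand('blue')
plan(CLIP['blue']-RT.apply([v[0],0,v[1]])+RR.apply([0,0,.05]),RT)
E
```

```text
rows 182 250 tool x of origin, z of axis (mm) [31.7  8. ]
turn [  3.42 -24.97  15.51] shift cm in new frame [ -4.33 -16.55   6.85] in present [ -2.08 -17.78   4.37]
```

Call:
move_arm(rows=[[0, 0, 0, 0.68, -5, 3.1, -1], [0, 0, 0, 0.68, -5, 3.1, -1], [0, 0, 0, 0.68, -5, 3.1, -1], [0, 0, 0, 0.68, -5, 3.1, -1], [0, 0, 0, 0.68, -5, 3.1, -1], [-0.5, -2, 0.7, 0, 0, 0, -1], [-0.5, -2, 0.7, 0, 0, 0, -1], [-0.5, -2, 0.7, 0, 0, 0, -1], [-0.5, -2, 0.7, 0, 0, 0, -1], [-0.5, -2, 0.7, 0, 0, 0, -1], [-0.5, -2, 0.7, 0, 0, 0, -1], [-0.5, -2, 0.7, 0, 0, 0, -1], [-0.5, -2, 0.7, 0, 0, 0, -1], [0, 0, 0, 0, 0, 0, -1], [0, 0, 0, 0, 0, 0, -1]])

```text
time: 8.88
tool_pos: [0.5403, -0.0014, 0.1651]
tool_rot: [0.214, 0.068, 0.974, -0.014]
contact_force: [-0.3, 0.3, -1.8]
gripper_width: 0.351
grasp_force: 59.9
```

Run:
```python
from h import *
v=inhand('blue')
p,R,s=pose();print(s['gripper_width']*85,s['contact_force'],s['joint_pos'].round(2))
plan(CLIP['blue']-RT.apply([v[0],0,v[1]]),RT)
```

```text
rows 182 250 tool x of origin, z of axis (mm) [33.2  9.9]
29.736780619547492 [ 5.47889200e-04  7.20649145e-02 -2.15250824e+00] [-0.14 -0.35  2.15  0.    0.9  -1.57]
turn [ 0.06 -0.11 -0.07] shift cm in new frame [-0.55 -0.58  5.99] in present [-0.57 -0.58  5.99]
```

Run:
```python
from h import *
w=grab('wrist');t=grab('top');p,R,s=pose()
f=lambda x,z=9:p+R.apply([x/1e3,0,z/1e3])
for n,c in(('w',w),('t',t)): print(n,proj(c,[f(0),f(32.5),f(50),f(108),BASE['blue'],BASE['red'],BASE['yellow']]).round(1).tolist())
A=cv2.resize(t['img'][185:265,350:460],(550,400),interpolation=2)
B=cv2.resize(w['img'][100:340,0:400],(667,400)) [:, :]
cv2.imwrite('pics/k.png',cv2.resize(np.hstack([A[:,:400],cv2.resize(w['img'][120:340,180:400],(400,400))]),(800,400)))
cv2.imwrite('pics/kk.png',np.vstack([np.hstack([A[:,:400],A[:,150:550]]),])[:1])
C=np.zeros((600,800,3),np.uint8);C[:300,:412]=cv2.resize(t['img'][185:265,350:460],(412,300),interpolation=2);C[300:,:550]=cv2.resize(w['img'][190:340,60:335],(550,300));C[:300,412:]=cv2.resize(w['img'][30:330,120:508],(388,300))
cv2.imwrite('pics/k.png',C)
```

```text
w [[275.5, 282.9], [275.3, 211.9], [275.2, 169.5], [274.8, 5.1], [264.7, 180.8], [143.5, 181.3], [26.1, 181.7]]
t [[376.4, 199.8], [372.8, 215.1], [371.0, 223.2], [364.9, 249.3], [371.9, 202.9], [406.5, 208.7], [440.9, 214.5]]
```

View pics/k.png

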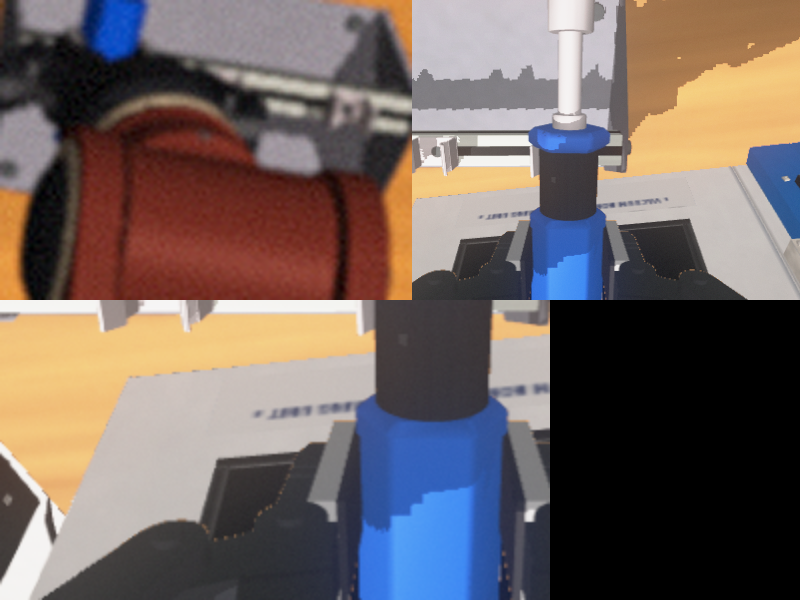

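In the wrist picture the middle clip is at about (145,180), as predicted, and the left jaw of the wide clip is at column ≈245, also as predicted. The held waist is centred at column 277, against 275.3 predicted, so the camera bias is about 1 mm in y. I'll approach with that correction.

Call:
move_arm(rows=[[-0.16, -0.23, 0, 0, 0, 0, -1], [-0.16, -0.23, 0, 0, 0, 0, -1], [-0.16, -0.22, 0, 0, 0, 0, -1], [0, 0, 1.2, 0, 0, 0, -1], [0, 0, 1.2, 0, 0, 0, -1], [0, 0, 0.8, 0, 0, 0, -1], [0, 0, 0.4, 0, 0, 0, -1], [0, 0, 0.2, 0, 0, 0, -1], [0, 0, 0, 0, 0, 0, -1]])

```text
time: 9.78
tool_pos: [0.5613, -0.0102, 0.1357]
tool_rot: [0.217, 0.067, 0.974, -0.014]
contact_force: [0.2, 0.2, -1.9]
gripper_width: 0.349
grasp_force: 59.9
```

```bash
cat >> h.py <<'E'
def rel(col,v):
    p,R,s=pose();o=p+R.apply([v[0],0,v[1]]);print('origin rel clip mm',(RR.inv().apply(o-CLIP[col])*1e3).round(1),'F rail',RR.inv().apply(s['contact_force']).round(1),'M',s['ft_torque'].round(2),'w',round(s['gripper_width']*85,1))
    print('orient err',(RT.inv()*R).as_rotvec(degrees=True).round(2))
E
python3 -c "
from h import *
rel('blue',(.0325,.009))"
```

```text
origin rel clip mm [ 2.2 -0.9 24.3] F rail [-0.7  0.2 -1.8] M [ 0.04  0.24 -0.  ] w 29.6
orient err [-0.06 -0.11  0.  ]
```

Call:
move_arm(rows=[[0.2, 0, 0, 0, 0, 0, -1], [0, 0, 0.3, 0, 0, 0, -1], [0, 0, 0.3, 0, 0, 0, -1], [0, 0, 0.3, 0, 0, 0, -1], [0, 0, 0.3, 0, 0, 0, -1], [0, 0, 0, 0, 0, 0, -1]])

```text
time: 10.28
tool_pos: [0.565, -0.0107, 0.1249]
tool_rot: [0.217, 0.067, 0.974, -0.014]
contact_force: [-2.6, 1.3, 2.8]
gripper_width: 0.346
grasp_force: 60.4
```

```bash
python3 -c "
from h import *
rel('blue',(.0325,.009))"
```

```text
origin rel clip mm [ 1.1 -0.8 12.8] F rail [-1.3  0.9  3.7] M [0.22 0.52 0.08] w 29.4
orient err [-0.07 -0.18  0.01]
```

Call:
move_arm(rows=[[0, 0, 0.2, 0, 0, 0, -1], [0, 0, 0.2, 0, 0, 0, -1], [0, 0, 0.2, 0, 0, 0, -1], [0, 0, 0, 0, 0, 0, -1]])

```text
time: 10.62
tool_pos: [0.568, -0.0112, 0.1199]
tool_rot: [0.218, 0.067, 0.973, -0.015]
contact_force: [0.6, 0.4, 2.1]
gripper_width: 0.348
grasp_force: 60.2
```

```bash
python3 -c "
from h import *
rel('blue',(.0325,.009))"
```

```text
origin rel clip mm [ 1.7 -0.8  6.9] F rail [1.4 0.4 1.7] M [0.19 0.08 0.05] w 29.6
orient err [-0.06 -0.29  0.01]
```

Call:
move_arm(rows=[[0, 0, 0.2, 0, 0, 0, -1], [0, 0, 0.2, 0, 0, 0, -1], [0, 0, 0, 0, 0, 0, -1]])

```text
time: 10.87
tool_pos: [0.5688, -0.0113, 0.1146]
tool_rot: [0.217, 0.067, 0.974, -0.014]
contact_force: [3.3, 1.5, -2.3]
gripper_width: 0.354
grasp_force: 59.8
```

```bash
python3 -c "
from h import *
rel('blue',(.0325,.009))"
```

```text
origin rel clip mm [ 0.2 -0.9  1.8] F rail [ 1.8  1.9 -3.4] M [ 0.15 -0.22  0.07] w 30.1
orient err [-0.06 -0.15  0.02]
```

Call:
move_arm(rows=[[0, 0, 0.2, 0, 0, 0, -1], [0, 0, 0.15, 0, 0, 0, -1], [0, 0, 0, 0, 0, 0, -1]])

```text
time: 11.12
tool_pos: [0.5701, -0.0115, 0.1124]
tool_rot: [0.217, 0.067, 0.974, -0.014]
contact_force: [-4.6, 1.6, 6.5]
gripper_width: 0.352
grasp_force: 60.8
```

```bash
python3 -c "
from h import *
rel('blue',(.0325,.009));inhand('blue')"
```

```text
origin rel clip mm [ 0.5 -0.8 -0.6] F rail [-1.6  1.   7.9] M [0.19 0.77 0.04] w 29.9
orient err [-0.06 -0.07  0.  ]
rows 184 251 tool x of origin, z of axis (mm) [31.6 10.8]
```

Call:
move_arm(rows=[[0, 0, 0.15, 0, 0, 0, -1], [0, 0, 0.1, 0, 0, 0, -1], [0, 0, 0, 0, 0, 0, -1]])

```text
time: 11.42
tool_pos: [0.5713, -0.0116, 0.1113]
tool_rot: [0.217, 0.067, 0.974, -0.014]
contact_force: [-12.0, 2.0, 14.6]
gripper_width: 0.348
grasp_force: 61.9
```

```bash
python3 -c "
from h import *
rel('blue',(.0325,.009))"
```

```text
origin rel clip mm [ 1.  -0.8 -2.1] F rail [-4.8  0.3 18.4] M [0.3  1.42 0.02] w 29.6
orient err [-0.06 -0.07 -0.01]
```

Blue met a firm stop at 18 N after the snap. I'll release, back off and check.

Call:
move_arm(rows=[[0, 0, -0.2, 0, 0, 0, -0.2], [0, 0, 0, 0, 0, 0, 0.2], [0, 0, 0, 0, 0, 0, 0.3], [0, 0, 0, 0, 0, 0, 0.3], [0, 0, -1, 0, 0, 0, 0.3], [0, 0, -2, 0, 0, 0, 0.3], [0, 0, -3, 0, 0, 0, 0.3], [0, 0, -3, 0, 0, 0, 0.3], [0, 0, -2, 0, 0, 0, 0.3], [0, 0, 0, 0, 0, 0, 0.3], [0, 0, 0, 0, 0, 0, 0.3]])

```text
time: 12.33
tool_pos: [0.5246, -0.0054, 0.2124]
tool_rot: [0.219, 0.067, 0.973, -0.015]
contact_force: [0.2, 0.6, -0.6]
gripper_width: 0.654
grasp_force: 0.0
```

```bash
cat >> h.py <<'E'
def clipped(col,f=None,c=None):
    """rows of the waist edges in the wrist view -> place of the clipped driver, rail frame, relative to home"""
    f=f or grab('wrist')
    e=CLIP[col]+RR.apply([0,0,UP[col]])
    E=[proj(f,[e+RR.apply([k,0,0])])[0] for k in(-.0135,.0135)]
    print(col,'expected waist edges',np.round(E,1).tolist())
    h=cv2.cvtColor(f['img'],cv2.COLOR_BGR2HSV)
    rng={'blue':[(105,125)],'red':[(0,7),(170,180)],'yellow':[(20,34)]}[col]
    m=sum(cv2.inRange(h,(a,110,40),(b,255,255)) for a,b in rng)
    n,l,st,cc=cv2.connectedComponentsWithStats(m)
    for i in range(1,n):
        if st[i,4]>80 and np.linalg.norm(cc[i]-np.mean(E,0))<120: print('  comp',st[i].tolist(),cc[i].round(1))
    return f
E
python3 -c "
from h import *
p,R,s=pose();print(p,s['contact_force'])
f=clipped('blue'); cv2.imwrite('pics/b.png',f['img'])
e=lambda k,z:proj(f,[CLIP['blue']+RR.apply([k,0,z])])[0].round(1)
print('tip',e(-.076,0),'collar',e(-.021,0),e(-.0135,0),'grip',e(.0135,0),e(.0655,0))"
```

```text
[ 0.52462743 -0.00536471  0.21238714] [ 0.24606772  0.60224535 -0.58391266]
blue expected waist edges [[275.7, 143.3], [275.7, 182.5]]
  comp [254, 131, 45, 14, 518] [275.8 137.9]
  comp [254, 180, 44, 75, 2835] [275.5 216.2]
tip [275.6  44.9] collar [275.6 130.3] [275.6 141.2] grip [275.6 178.7] [275.7 244.6]
```

View pics/b.png

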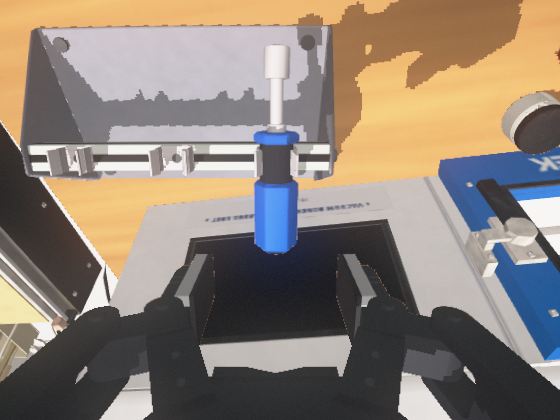

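Blue is clipped: its collar edge is at row 145 and its grip start at row 180, against 143 and 182 expected, and it sits straight at column 275.7. Now red.

```bash
cat >> h.py <<'E'
def down(yaw):
    y=np.radians(yaw);u=[np.cos(y),np.sin(y)]
    return Ro.from_matrix(np.c_[[-u[0],-u[1],0],[-u[1],u[0],0],[0,0,-1]]),np.array(u)
E
python3 -c "
from h import *
plan(np.array([.500,.2475,.12]),down(-13.5)[0])"
```

```text
turn [ 1.28 25.09  5.51] shift cm in new frame [ 8.23 24.02  9.05] in present [ 9.14 24.7   5.73]
```

Call:
move_arm(rows=[[0.83, 2.25, 0.5, 0, 0, 0, 0.3], [0.83, 2.25, 0.5, 0, 0, 0, 0.3], [0.83, 2.25, 0.5, 0, 0, 0, 0.3], [0.83, 2.25, 0.5, 0, 0, 0, 0.3], [0.83, 2.25, 0.5, 0, 0, 0, 0.3], [0.83, 2.25, 0.5, 0, 0, 0, 0.3], [0.83, 2.25, 0.5, 0, 0, 0, 0.3], [0.83, 2.25, 0.5, 0, 0, 0, 0.3], [0.83, 2.25, 0.5, 0, 0, 0, 0.3], [0.83, 2.25, 0.5, 0, 0, 0, 0.3], [0.83, 2.2, 0.5, 0, 0, 0, 0.3], [0, 0, 0, 0.26, 5, 1.1, 0.3], [0, 0, 0, 0.26, 5, 1.1, 0.3], [0, 0, 0, 0.26, 5, 1.1, 0.3], [0, 0, 0, 0.26, 5, 1.1, 0.3], [0, 0, 0, 0.26, 5, 1.1, 0.3], [0, 0, 0, 0, 0, 0, 0.3], [0, 0, 0, 0, 0, 0, 0.3]])

```text
time: 13.88
tool_pos: [0.4992, 0.247, 0.1204]
tool_rot: [0.0, 0.118, 0.993, -0.001]
contact_force: [-1.1, 0.3, -0.2]
gripper_width: 0.648
grasp_force: 0.0
```

```bash
cat >> h.py <<'E'
def onrest(col,c0,zax,ztop):
    """lying driver from the hovering wrist view: grip component's outline at axis height, waist edges at the top"""
    f=grab('wrist');h=cv2.cvtColor(f['img'],cv2.COLOR_BGR2HSV)
    rng={'blue':[(105,125)],'red':[(0,7),(170,180)],'yellow':[(20,34)]}[col]
    m=sum(cv2.inRange(h,(a,110,40),(b,255,255)) for a,b in rng)
    n,l,st,cc=cv2.connectedComponentsWithStats(m);G=[]
    for i in range(1,n):
        if st[i,4]>100 and np.linalg.norm(onz(f,[cc[i]],zax)[0,:2]-c0)<.07:
            ys,xs=np.where(l==i);P=np.c_[xs,ys];G.append((len(P),P))
    G=sorted(G,key=lambda g:-g[0])[:2];print([g[0] for g in G])
    cs=[onz(f,[g[1].mean(0)],zax)[0,:2] for g in G]
    u=cs[0]-cs[1];u/=np.linalg.norm(u)
    P=onz(f,G[0][1],zax)[:,:2];nn=np.array([-u[1],u[0]])
    for _ in range(3):  # mid line from extreme edges in slices
        e=(P-cs[0])@u;v=(P-cs[0])@nn;sl=np.arange(-.012,.0121,.003)
        mid=[[(lambda q:(q.min()+q.max())/2)(v[abs(e-a)<.0015])] for a in sl]
        k=np.polyfit(sl,np.ravel(mid),1)
    wd=np.median([np.ptp(v[abs(e-a)<.0015]) for a in sl])
    yaw=np.degrees(np.arctan2(u[1],u[0])+np.arctan(k[0]))
    T=onz(f,G[0][1],ztop)[:,:2];C=onz(f,G[1][1],ztop)[:,:2]
    print('gap waist mm',1e3*(np.percentile(T@u,.5)-np.percentile(C@u,99.5)))
    a=(np.percentile(T@u,.5)+np.percentile(C@u,99.5))/2
    w=cs[0]@nn+k[1]+k[0]*(a-cs[0]@u)
    o=u*a+nn*w;print(col,'origin',o.round(4),'yaw',yaw.round(2),'line yaw by centroids',np.degrees(np.arctan2(u[1],u[0])).round(2),'width',wd.round(4))
    return o,yaw,f
E
python3 -c "
from h import *
p,R,s=pose();print(p)
o,y,f=onrest('red',(.51,.247),.0125,.024)
Rt,u=down(y);plan(np.r_[o+u*.030,.021],Rt)"
```

```text
[0.49918722 0.24697352 0.1204378 ]
[2331, 497]
gap waist mm 24.990206927532732
red origin [0.475  0.2556] yaw -12.59 line yaw by centroids -12.98 width 0.0271
turn [-0.13  0.04 -0.91] shift cm in new frame [-0.52  0.32  9.96] in present [-0.51  0.35  9.96]
```

Call:
move_arm(rows=[[-0.25, 0.12, 1.5, 0, 0, -0.5, 0.2], [-0.25, 0.12, 2.5, 0, 0, -0.3, 0.2], [0, 0, 2.5, 0, 0, 0, 0.2], [0, 0, 2, 0, 0, 0, 0.2], [0, 0, 1, 0, 0, 0, 0.2], [0, 0, 0.4, 0, 0, 0, 0.2], [0, 0, 0, 0, 0, 0, -0.2], [0, 0, 0, 0, 0, 0, -1], [0, 0, 0, 0, 0, 0, -1], [0, 0, 0, 0, 0, 0, -1], [0, 0, 0, 0, 0, 0, -1], [0, 0, 0, 0, 0, 0, -1], [0, 0, 0, 0, 0, 0, -1], [0, 0, 0, 0, 0, 0, -1]])

```text
time: 15.1
tool_pos: [0.506, 0.2491, 0.0251]
tool_rot: [0.002, 0.111, 0.994, 0.0]
contact_force: [0.5, 0.8, 4.6]
gripper_width: 0.299
grasp_force: 59.5
```

Call:
move_arm(rows=[[0, 0, -1.5, 0, 0, 0, -1], [0, 0, -3, 0, 0, 0, -1], [0, 0, -3, 0, 0, 0, -1], [0, 0, -3, 0, 0, 0, -1], [0, 0, -3, 0, 0, 0, -1], [0, 0, -3, 0, 0, 0, -1], [0, 0, -1.5, 0, 0, 0, -1], [0, 0, 0, 0, 0, 0, -1], [0, 0, 0, 0, 0, 0, -1]])

```text
time: 15.85
tool_pos: [0.5046, 0.2488, 0.2039]
tool_rot: [0.001, 0.11, 0.994, -0.0]
contact_force: [0.5, 0.6, -1.8]
gripper_width: 0.297
grasp_force: 59.4
```

```bash
python3 -c "
from h import *
v=inhand('red');p,R,s=pose();print(s['gripper_width']*85)
plan(CLIP['red']-RT.apply([v[0],0.001,v[1]])+RR.apply([0,0,.05]),RT)"
```

```text
rows 187 251 tool x of origin, z of axis (mm) [28.4 12.6]
25.06198027207154
turn [ -1.14 -24.98  -4.69] shift cm in new frame [ -4.96 -32.39   7.2 ] in present [-10.22 -31.64   4.48]
```

Call:
move_arm(rows=[[0, 0, 0, -0.23, -5, -0.94, -1], [0, 0, 0, -0.23, -5, -0.94, -1], [0, 0, 0, -0.23, -5, -0.94, -1], [0, 0, 0, -0.23, -5, -0.94, -1], [0, 0, 0, -0.23, -5, -0.94, -1], [-0.35, -2.31, 0.5, 0, 0, 0, -1], [-0.35, -2.31, 0.5, 0, 0, 0, -1], [-0.35, -2.31, 0.5, 0, 0, 0, -1], [-0.35, -2.31, 0.5, 0, 0, 0, -1], [-0.35, -2.31, 0.5, 0, 0, 0, -1], [-0.35, -2.31, 0.5, 0, 0, 0, -1], [-0.35, -2.31, 0.5, 0, 0, 0, -1], [-0.35, -2.31, 0.5, 0, 0, 0, -1], [-0.35, -2.31, 0.5, 0, 0, 0, -1], [-0.35, -2.31, 0.5, 0, 0, 0, -1], [-0.35, -2.31, 0.5, 0, 0, 0, -1], [-0.35, -2.31, 0.5, 0, 0, 0, -1], [-0.35, -2.31, 0.5, 0, 0, 0, -1], [-0.35, -2.31, 0.5, 0, 0, 0, -1]])

```text
time: 17.48
tool_pos: [0.5316, -0.0822, 0.157]
tool_rot: [0.214, 0.068, 0.974, -0.014]
contact_force: [-0.1, 0.3, -2.5]
gripper_width: 0.294
grasp_force: 59.4
```

```bash
python3 -c "
from h import *
v=inhand('red');rel('red',(.030,.011))
plan(CLIP['red']-RT.apply([.03,0.001,.011]),RT)"
```

```text
rows 187 251 tool x of origin, z of axis (mm) [29.5 13.6]
origin rel clip mm [-3.7 -4.  51.4] F rail [-0.6 -2.3 -0.7] M [-0.17  0.3  -0.06] w 25.3
orient err [0.07 0.19 0.14]
turn [-0.07 -0.19 -0.14] shift cm in new frame [-0.37  0.31  5.13] in present [-0.38  0.31  5.13]
```

Call:
move_arm(rows=[[-0.18, 0.1, 0, 0, 0, 0, -1], [-0.18, 0.1, 0, 0, 0, 0, -1], [0, 0, 1, 0, 0, 0, -1], [0, 0, 1, 0, 0, 0, -1], [0, 0, 0.6, 0, 0, 0, -1], [0, 0, 0.2, 0, 0, 0, -1], [0, 0, 0, 0, 0, 0, -1]])

```text
time: 18.12
tool_pos: [0.5484, -0.0808, 0.1354]
tool_rot: [0.216, 0.067, 0.974, -0.014]
contact_force: [-0.5, -0.1, -1.1]
gripper_width: 0.295
grasp_force: 59.5
```

```bash
python3 -c "
from h import *
rel('red',(.030,.011))"
```

```text
origin rel clip mm [ 1.7  2.8 25.3] F rail [-0.9 -0.2 -0.8] M [0.03 0.25 0.  ] w 25.1
orient err [-0.13  0.01 -0.01]
```

Call:
move_arm(rows=[[0.15, -0.35, 0, 0, 0, 0, -1], [0, 0, 0.2, 0, 0, 0, -1], [0, 0, 0, 0, 0, 0, -1]])

```text
time: 18.37
tool_pos: [0.548, -0.0852, 0.1348]
tool_rot: [0.217, 0.067, 0.974, -0.014]
contact_force: [-0.5, -0.0, -1.1]
gripper_width: 0.295
grasp_force: 59.5
```

```bash
python3 -c "
from h import *
rel('red',(.030,.011))"
```

```text
origin rel clip mm [ 1.7 -1.6 24.6] F rail [-0.9 -0.1 -0.8] M [-0.01  0.3   0.03] w 25.1
orient err [-0.07 -0.17  0.04]
```

Call:
move_arm(rows=[[0.1, 0.05, 0.3, 0, 0, 0, -1], [0, 0, 0.3, 0, 0, 0, -1], [0, 0, 0.3, 0, 0, 0, -1], [0, 0, 0.3, 0, 0, 0, -1], [0, 0, 0.2, 0, 0, 0, -1], [0, 0, 0.2, 0, 0, 0, -1], [0, 0, 0, 0, 0, 0, -1]])

```text
time: 18.95
tool_pos: [0.5546, -0.085, 0.1208]
tool_rot: [0.218, 0.067, 0.974, -0.014]
contact_force: [-2.7, 3.3, 5.2]
gripper_width: 0.302
grasp_force: 60.2
```

```bash
python3 -c "
from h import *
rel('red',(.030,.011))"
```

```text
origin rel clip mm [ 1.7 -0.5  9.1] F rail [-0.7  2.9  6. ] M [0.5  0.46 0.12] w 25.7
orient err [-0.12 -0.21  0.03]
```

Call:
move_arm(rows=[[0, 0, 0.2, 0, 0, 0, -1], [0, 0, 0.2, 0, 0, 0, -1], [0, 0, 0, 0, 0, 0, -1]])

```text
time: 19.2
tool_pos: [0.5565, -0.0854, 0.1169]
tool_rot: [0.218, 0.067, 0.973, -0.014]
contact_force: [1.3, 3.1, 1.3]
gripper_width: 0.292
grasp_force: 59.7
```

```bash
python3 -c "
from h import *
rel('red',(.030,.011))"
```

```text
origin rel clip mm [ 1.8 -0.6  4.7] F rail [1.4 3.3 0.8] M [ 0.53 -0.24  0.2 ] w 24.9
orient err [-0.11 -0.27  0.05]
```

Call:
move_arm(rows=[[0, 0, 0.2, 0, 0, 0, -1], [0, 0, 0.2, 0, 0, 0, -1], [0, 0, 0, 0, 0, 0, -1]])

```text
time: 19.45
tool_pos: [0.5576, -0.0855, 0.1128]
tool_rot: [0.217, 0.067, 0.974, -0.014]
contact_force: [-0.9, 4.1, 4.0]
gripper_width: 0.297
grasp_force: 60.2
```

```bash
python3 -c "
from h import *
rel('red',(.030,.011))"
```

```text
origin rel clip mm [ 1.1 -0.6  0.6] F rail [0.3 3.9 4.2] M [0.74 0.22 0.19] w 25.2
orient err [-0.12 -0.17  0.05]
```

Call:
move_arm(rows=[[0, 0.03, 0.2, 0, 0, 0, -1], [0, 0.03, 0.15, 0, 0, 0, -1], [0, 0, 0, 0, 0, 0, -1]])

```text
time: 19.7
tool_pos: [0.5592, -0.0856, 0.1112]
tool_rot: [0.217, 0.067, 0.974, -0.015]
contact_force: [-10.8, 3.8, 15.7]
gripper_width: 0.3
grasp_force: 61.7
```

```bash
python3 -c "
from h import *
rel('red',(.030,.011))"
```

```text
origin rel clip mm [ 1.8 -0.5 -1.5] F rail [-3.5  2.3 18.9] M [0.57 1.25 0.01] w 25.5
orient err [-0.06 -0.13 -0.02]
```

Same firm stop for red. I'll release, back off and check.

Call:
move_arm(rows=[[0, 0, -0.2, 0, 0, 0, -0.2], [0, 0, 0, 0, 0, 0, 0.1], [0, 0, 0, 0, 0, 0, 0.2], [0, 0, 0, 0, 0, 0, 0.2], [0, 0, -1, 0, 0, 0, 0.2], [0, 0, -2, 0, 0, 0, 0.2], [0, 0, -3, 0, 0, 0, 0.2], [0, 0, -3, 0, 0, 0, 0.2], [0, 0, -2, 0, 0, 0, 0.2], [0, 0, 0, 0, 0, 0, 0.2], [0, 0, 0, 0, 0, 0, 0.2]])

```text
time: 20.62
tool_pos: [0.512, -0.0793, 0.2118]
tool_rot: [0.218, 0.067, 0.973, -0.015]
contact_force: [0.0, 0.6, -0.3]
gripper_width: 0.599
grasp_force: 0.0
```

```bash
python3 -c "
from h import *
f=clipped('red'); clipped('blue',f)
plan(np.array([.4910,.3480,.12]),down(-1.5)[0])"
```

```text
red expected waist edges [[275.2, 146.1], [275.3, 184.5]]
  comp [257, 136, 39, 14, 440] [275.9 142.1]
  comp [258, 183, 37, 64, 2127] [275.7 214.7]
blue expected waist edges [[386.7, 146.9], [383.1, 185.8]]
  comp [360, 135, 46, 14, 511] [382.  141.4]
  comp [352, 183, 48, 73, 2827] [374.9 218.8]
turn [-1.33 25.09 -6.31] shift cm in new frame [ 3.16 42.64  8.99] in present [10.98 42.01  4.84]
```

Red checks out too (edges at rows 150 and 183, column 275.8), and blue is unchanged. Now yellow.

Call:
move_arm(rows=[[0.61, 2.33, 0.1, 0, 0, 0, 0.2], [0.61, 2.33, 0.1, 0, 0, 0, 0.2], [0.61, 2.33, 0.1, 0, 0, 0, 0.2], [0.61, 2.33, 0.1, 0, 0, 0, 0.2], [0.61, 2.33, 0.1, 0, 0, 0, 0.2], [0.61, 2.33, 0.1, 0, 0, 0, 0.2], [0.61, 2.33, 0.2, 0, 0, 0, 0.2], [0.61, 2.33, 0.3, 0, 0, 0, 0.2], [0.61, 2.33, 0.3, 0, 0, 0, 0.2], [0.61, 2.33, 0.3, 0, 0, 0, 0.2], [0.61, 2.33, 0.4, 0, 0, 0, 0.2], [0.61, 2.33, 0.4, 0, 0, 0, 0.2], [0.61, 2.33, 0.4, 0, 0, 0, 0.2], [0.61, 2.33, 0.4, 0, 0, 0, 0.2], [0.61, 2.33, 0.4, 0, 0, 0, 0.2], [0.61, 2.33, 0.4, 0, 0, 0, 0.2], [0.61, 2.33, 0.4, 0, 0, 0, 0.2], [0.61, 2.33, 0.4, 0, 0, 0, 0.2]])

```text
time: 22.17
tool_pos: [0.49, 0.3479, 0.1164]
tool_rot: [0.215, 0.067, 0.974, -0.016]
contact_force: [0.2, 0.3, -0.2]
gripper_width: 0.6
grasp_force: 0.0
```

Call:
move_arm(rows=[[0, 0, 0, -0.27, 5, -1.26, 0.2], [0, 0, 0, -0.27, 5, -1.26, 0.2], [0, 0, 0, -0.27, 5, -1.26, 0.2], [0, 0, 0, -0.27, 5, -1.26, 0.2], [0, 0, 0, -0.27, 5, -1.26, 0.2], [0, 0, 0, 0, 0, 0, 0.2], [0, 0, 0, 0, 0, 0, 0.2]])

```text
time: 22.75
tool_pos: [0.4913, 0.3466, 0.1176]
tool_rot: [0.0, 0.014, 1.0, -0.001]
contact_force: [-0.3, -0.2, -0.1]
gripper_width: 0.602
grasp_force: 0.0
```

```bash
python3 -c "
from h import *
p,R,s=pose();print(p)
o,y,f=onrest('yellow',(.50,.347),.0105,.020)
# height by a second view (first wrist view)
import pickle
w1=pickle.load(open('w1.pkl','rb'));a=blob(w1,'yellow')[0];e=proj(f,onz(w1,[a],.0105))[0].astype(int);b=blob(f,'yellow',[int(v) for v in (max(e[0]-60,0),max(e[1]-60,0),e[0]+60,e[1]+60)])[0]
print('tri',tri(w1,[a],f,[b]))
Rt,u=down(y);plan(np.r_[o+u*.030,.021],Rt)"
```

```text
[0.49128718 0.34664419 0.11763796]
[1720, 411]
gap waist mm 25.289676630794457
yellow origin [0.4702 0.3494] yaw -1.42 line yaw by centroids -1.35 width 0.0232
tri [[5.06305407e-01 3.48413715e-01 9.49476671e-03 1.09129593e-04]]
turn [-0.1   0.04 -0.13] shift cm in new frame [-0.96  0.21  9.69] in present [-0.95  0.23  9.69]
```

Call:
move_arm(rows=[[-0.5, 0.08, 1.5, 0, 0, 0, 0.1], [-0.45, 0.07, 2.5, 0, 0, 0, 0.1], [0, 0, 2.5, 0, 0, 0, 0.1], [0, 0, 2, 0, 0, 0, 0.1], [0, 0, 0.8, 0, 0, 0, 0.1], [0, 0, 0.3, 0, 0, 0, 0.1], [0, 0, 0, 0, 0, 0, -0.2], [0, 0, 0, 0, 0, 0, -1], [0, 0, 0, 0, 0, 0, -1], [0, 0, 0, 0, 0, 0, -1], [0, 0, 0, 0, 0, 0, -1], [0, 0, 0, 0, 0, 0, -1], [0, 0, 0, 0, 0, 0, -1], [0, 0, 0, 0, 0, 0, -1]])

```text
time: 23.97
tool_pos: [0.5021, 0.3492, 0.0258]
tool_rot: [0.002, 0.013, 1.0, 0.001]
contact_force: [-1.3, 0.3, 4.5]
gripper_width: 0.245
grasp_force: 59.3
```

Call:
move_arm(rows=[[0, 0, -1.5, 0, 0, 0, -1], [0, 0, -3, 0, 0, 0, -1], [0, 0, -3, 0, 0, 0, -1], [0, 0, -3, 0, 0, 0, -1], [0, 0, -3, 0, 0, 0, -1], [0, 0, -3, 0, 0, 0, -1], [0, 0, -1.5, 0, 0, 0, -1], [0, 0, 0, 0, 0, 0, -1], [0, 0, 0, 0, 0, 0, -1]])

```text
time: 24.72
tool_pos: [0.5008, 0.3485, 0.2045]
tool_rot: [0.002, 0.013, 1.0, 0.0]
contact_force: [0.4, -0.0, -2.4]
gripper_width: 0.244
grasp_force: 59.0
```

```bash
python3 -c "
from h import *
v=inhand('yellow');p,R,s=pose();print(p,s['gripper_width']*85)
plan(CLIP['yellow']-RT.apply([.03,0.001,.011])+RR.apply([0,0,.05]),RT)"
```

```text
rows 182 245 tool x of origin, z of axis (mm) [29.5 13.9]
[0.49999594 0.3480969  0.20257039] 20.76775745674306
turn [  1.34 -24.96   6.31] shift cm in new frame [ -6.67 -49.71   8.33] in present [ -3.96 -50.46   4.78]
```

Call:
move_arm(rows=[[0, 0, 0, 0.27, -5, 1.26, -1], [0, 0, 0, 0.27, -5, 1.26, -1], [0, 0, 0, 0.27, -5, 1.26, -1], [0, 0, 0, 0.27, -5, 1.26, -1], [0, 0, 0, 0.27, -5, 1.26, -1], [0, 0, 0, 0, 0, 0, -1]])

```text
time: 25.27
tool_pos: [0.4968, 0.3477, 0.1986]
tool_rot: [0.214, 0.066, 0.974, -0.017]
contact_force: [-1.9, 0.1, -2.1]
gripper_width: 0.24
grasp_force: 59.0
```

Call:
move_arm(rows=[[-0.35, -2.6, 0.3, 0, 0, 0, -1], [-0.35, -2.6, 0.3, 0, 0, 0, -1], [-0.35, -2.6, 0.3, 0, 0, 0, -1], [-0.35, -2.6, 0.3, 0, 0, 0, -1], [-0.35, -2.6, 0.3, 0, 0, 0, -1], [-0.35, -2.6, 0.3, 0, 0, 0, -1], [-0.35, -2.6, 0.3, 0, 0, 0, -1], [-0.35, -2.6, 0.3, 0, 0, 0, -1], [-0.35, -2.6, 0.3, 0, 0, 0, -1], [-0.35, -2.6, 0.3, 0, 0, 0, -1], [-0.35, -2.6, 0.3, 0, 0, 0, -1], [-0.35, -2.6, 0.3, 0, 0, 0, -1], [-0.35, -2.6, 0.3, 0, 0, 0, -1], [-0.35, -2.6, 0.3, 0, 0, 0, -1], [-0.35, -2.6, 0.3, 0, 0, 0, -1], [-0.35, -2.6, 0.3, 0, 0, 0, -1], [-0.35, -2.6, 0.3, 0, 0, 0, -1], [-0.35, -2.6, 0.3, 0, 0, 0, -1], [-0.35, -2.6, 0.3, 0, 0, 0, -1]])

```text
time: 26.85
tool_pos: [0.5156, -0.1535, 0.1784]
tool_rot: [0.216, 0.067, 0.974, -0.013]
contact_force: [0.2, 0.3, -0.3]
gripper_width: 0.242
grasp_force: 59.1
```

Call:
move_arm(rows=[[0, 0, 0.5, 0, 0, 0, -1], [0, 0, 0, 0, 0, 0, -1], [0, 0, 0, 0, 0, 0, -1]])

```text
time: 27.1
tool_pos: [0.5178, -0.1521, 0.1739]
tool_rot: [0.215, 0.068, 0.974, -0.013]
contact_force: [0.1, 1.0, -0.1]
gripper_width: 0.238
grasp_force: 59.2
```

```bash
python3 -c "
from h import *
v=inhand('yellow');rel('yellow',(.030,.013))
plan(CLIP['yellow']-RT.apply([.03,0.001,.013])+RR.apply([0,0,.025]),RT)"
```

```text
rows 182 245 tool x of origin, z of axis (mm) [30.7 15.9]
origin rel clip mm [-0.1  3.5 69.2] F rail [-0.5 -0.4 -1.7] M [0.03 0.26 0.03] w 20.5
orient err [-0.18  0.    0.01]
turn [ 0.18 -0.   -0.01] shift cm in new frame [-0.01 -0.45  4.42] in present [-0.01 -0.46  4.42]
```

Call:
move_arm(rows=[[0, -0.23, 0.5, 0, 0, 0, -1], [0, -0.22, 1, 0, 0, 0, -1], [0, 0, 1.2, 0, 0, 0, -1], [0, 0, 1, 0, 0, 0, -1], [0, 0, 0.5, 0, 0, 0, -1], [0, 0, 0.2, 0, 0, 0, -1], [0, 0, 0, 0, 0, 0, -1]])

```text
time: 27.73
tool_pos: [0.5364, -0.1591, 0.1349]
tool_rot: [0.217, 0.067, 0.974, -0.014]
contact_force: [0.4, 0.0, -1.4]
gripper_width: 0.242
grasp_force: 59.2
```

```bash
python3 -c "
from h import *
rel('yellow',(.030,.013))"
```

```text
origin rel clip mm [ 0.6 -1.3 25.3] F rail [-0.2  0.1 -1.5] M [0.02 0.2  0.01] w 20.6
orient err [-0.12 -0.06  0.01]
```

Call:
move_arm(rows=[[0, 0.05, 0.3, 0, 0, 0, -1], [0, 0, 0.3, 0, 0, 0, -1], [0, 0, 0.3, 0, 0, 0, -1], [0, 0, 0.3, 0, 0, 0, -1], [0, 0, 0.2, 0, 0, 0, -1], [0, 0, 0.2, 0, 0, 0, -1], [0, 0, 0, 0, 0, 0, -1]])

```text
time: 28.32
tool_pos: [0.5438, -0.1591, 0.1219]
tool_rot: [0.217, 0.068, 0.974, -0.013]
contact_force: [-2.0, 6.1, 3.7]
gripper_width: 0.243
grasp_force: 59.6
```

```bash
python3 -c "
from h import *
rel('yellow',(.030,.013))"
```

```text
origin rel clip mm [ 1.8 -0.2 10.4] F rail [-1.   5.7  4.6] M [0.96 0.24 0.31] w 20.7
orient err [-0.21 -0.16  0.09]
```

Call:
move_arm(rows=[[0, 0, 0.2, 0, 0, 0, -1], [0, 0, 0.2, 0, 0, 0, -1], [0, 0, 0, 0, 0, 0, -1]])

```text
time: 28.57
tool_pos: [0.5458, -0.1597, 0.1191]
tool_rot: [0.218, 0.067, 0.974, -0.014]
contact_force: [-1.8, 5.6, 6.2]
gripper_width: 0.244
grasp_force: 59.8
```

```bash
python3 -c "
from h import *
rel('yellow',(.030,.013))"
```

```text
origin rel clip mm [ 2.5 -0.5  6.9] F rail [0.3 5.3 6.7] M [0.87 0.33 0.23] w 20.7
orient err [-0.17 -0.22  0.06]
```

Call:
move_arm(rows=[[0, 0, 0.2, 0, 0, 0, -1], [0, 0, 0.2, 0, 0, 0, -1], [0, 0, 0, 0, 0, 0, -1]])

```text
time: 28.82
tool_pos: [0.5474, -0.1596, 0.1144]
tool_rot: [0.218, 0.068, 0.974, -0.013]
contact_force: [4.0, 4.8, -1.0]
gripper_width: 0.243
grasp_force: 59.0
```

```bash
python3 -c "
from h import *
rel('yellow',(.030,.013))"
```

```text
origin rel clip mm [ 1.9 -0.2  2. ] F rail [ 2.6  5.3 -2.3] M [ 0.89 -0.41  0.21] w 20.6
orient err [-0.19 -0.23  0.1 ]
```

Call:
move_arm(rows=[[0, 0.05, 0.2, 0, 0, 0, -1], [0, 0.05, 0.2, 0, 0, 0, -1], [0, 0, 0.1, 0, 0, 0, -1], [0, 0, 0, 0, 0, 0, -1]])

```text
time: 29.15
tool_pos: [0.5496, -0.1601, 0.1119]
tool_rot: [0.218, 0.067, 0.974, -0.015]
contact_force: [-11.0, 3.5, 14.4]
gripper_width: 0.236
grasp_force: 61.2
```

```bash
python3 -c "
from h import *
rel('yellow',(.030,.013))"
```

```text
origin rel clip mm [ 2.9 -0.4 -1.2] F rail [-4.2  1.9 17.8] M [0.68 1.22 0.15] w 20.1
orient err [-0.06 -0.19 -0.04]
```

Firm stop at 18 N. I'll release gently and back off.

Call:
move_arm(rows=[[0, 0, -0.2, 0, 0, 0, -0.3], [0, 0, 0, 0, 0, 0, -0.1], [0, 0, 0, 0, 0, 0, 0], [0, 0, 0, 0, 0, 0, 0], [0, 0, -1, 0, 0, 0, 0], [0, 0, -2, 0, 0, 0, 0], [0, 0, -3, 0, 0, 0, 0], [0, 0, -3, 0, 0, 0, 0], [0, 0, -2, 0, 0, 0, 0], [0, 0, 0, 0, 0, 0, 0], [0, 0, 0, 0, 0, 0, 0]])

```text
time: 30.07
tool_pos: [0.5022, -0.1538, 0.2122]
tool_rot: [0.218, 0.067, 0.973, -0.015]
contact_force: [0.5, -0.5, -1.2]
gripper_width: 0.5
grasp_force: 0.0
```

```bash
python3 -c "
from h import *
f=clipped('yellow'); clipped('red',f); clipped('blue',f)
p,R,s=pose();print(p,s['contact_force'],s['gripper_width'])"
```

```text
yellow expected waist edges [[275.3, 144.3], [275.3, 182.1]]
  comp [260, 135, 33, 14, 371] [276.2 141. ]
  comp [261, 182, 31, 55, 1539] [275.7 208.9]
red expected waist edges [[384.7, 145.2], [381.2, 183.5]]
  comp [362, 135, 40, 14, 440] [381.5 141.5]
  comp [355, 182, 41, 64, 2156] [374.6 213.8]
blue expected waist edges [[495.7, 146.4], [488.7, 184.9]]
  comp [464, 134, 47, 14, 542] [486.8 141. ]
  comp [447, 181, 54, 73, 2968] [473.6 217.9]
[ 0.50162523 -0.15336308  0.21031912] [ 0.31894153  0.5264151  -0.96645839] 0.5034694010348982
```

All three are seated in the image. I'll check seating height with a second wrist view before handing in.

```bash
python3 -c "
from h import *
import pickle;pickle.dump(grab('wrist'),open('v1.pkl','wb'))"
```

Call:
move_arm(rows=[[0, 1.5, -1, 0, 0, 0, 0], [0, 2, -1, 0, 0, 0, 0], [0, 2, -1, 0, 0, 0, 0], [0, 1.5, -1, 0, 0, 0, 0], [0, 0, 0, 0, 0, 0, 0], [0, 0, 0, 0, 0, 0, 0]])

```text
time: 30.67
tool_pos: [0.4945, -0.0811, 0.2459]
tool_rot: [0.216, 0.066, 0.974, -0.014]
contact_force: [0.3, 0.7, -0.2]
gripper_width: 0.5
grasp_force: 0.0
```

```bash
python3 -c "
from h import *
import pickle;a=pickle.load(open('v1.pkl','rb'));b=grab('wrist')
def comps(f,col):
    e=CLIP[col];out=[]
    h=cv2.cvtColor(f['img'],cv2.COLOR_BGR2HSV)
    m=sum(cv2.inRange(h,(x,110,40),(y,255,255)) for x,y in {'blue':[(105,125)],'red':[(0,7),(170,180)],'yellow':[(20,34)]}[col])
    n,l,st,cc=cv2.connectedComponentsWithStats(m)
    for k in(-.017,.037):
        q=proj(f,[e+RR.apply([k,0,.01])])[0]; i=1+np.argmin([np.linalg.norm(c-q)+1e3*(s[4]<80) for c,s in zip(cc[1:],st[1:])]);out.append(cc[i])
    return out
for c in CLIP:
    X=tri(a,comps(a,c),b,comps(b,c)); print(c,[(RR.inv().apply(x[:3]-CLIP[c])*1e3).round(1).tolist() for x in X],X[:,3].round(4))
print(manip.state()['time'])"
```

```text
blue [[-15.8, 0.0, 1.2], [41.4, -0.7, 2.5]] [0.0001 0.0002]
red [[-15.0, 0.4, 0.8], [39.5, 0.3, -0.1]] [0.     0.0003]
yellow [[-14.8, 0.6, 0.2], [36.3, 0.2, -0.2]] [0.0001 0.0001]
30.7167
```

```bash
python3 -c "
from plant import manip
print(manip.job_done())"
```

```text
the job is handed in; nothing more can be done
None
```

All three nut drivers are clipped home in size order (blue left, red middle, yellow right) with handles up the slope; the bystanders were left alone, and the job was handed in at about 31 s.

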